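# Tip the block mould over to the press plate

## Robot

A 6-joint arm with a two-finger parallel gripper is mounted at the origin on the work surface. World frame = base frame: x ahead of the robot, y to its left, z up, the work surface at z = 0. Lengths are in m, angles in rad, forces in N, time in s.
With the tool pointing down it reaches from about 0.3 to 0.775 m from the base axis. Payload 14.6 kg.
Tool frame: the origin (TCP) lies on the centre line of the jaws, within the pads' length; the fingertips stand 25 mm ahead of it and the grasp point (between the pads) lies 6 mm ahead of it (ctrl.tip_reach is the distance from the TCP to the fingertips, in m); z points along the fingers, y is the line along which they close (so a half turn about z gives the same grasp; the last joint's range is limited). The gripper opens to 94 mm and grips with 3 to 60 N. Pads are 16 mm wide; open, the fingers measure 119 mm over their backs; the gripper's body (75 mm by 177 mm) begins 78 mm behind the grasp point.
Start: joints at [1.19, 0.3, 1.521, -0, 1.321, -0.067], TCP at [0.17, 0.523, 0.23] pointing down, gripper open.
Joint ranges: [-3.03, 3.03], [-0.79, 2.21], [0.23, 2.52], [-1.04, 4.18], [0, 3.07], [-2.55, 2.55]. Speed limits (rad/s): [2.22, 2.22, 2.57, 3.14, 3.14, 3.14].

## Interface

Orientations are given as [roll, pitch, yaw] about the fixed x, y, z axes, in that order (R = Rz(yaw) Ry(pitch) Rx(roll)).
In Python, from station import ctrl gives the robot as it stands. The module is installed in compiled form; this text tells all that it offers.
- The arm moves only by the tool apply_moves, never from a script. Its argument "deltas" is a list of rows, each a list of 7 numbers: the closure in counts, from 0 (fully open) to 255 (shut), then the shift along the world's x, y, z in cm, then the turn, a rotation vector about the world's x, y, z in rad. In form: [[jaw, tx, ty, tz, ax, ay, az], ...]. A call has 1 to 10 rows; each row shifts and turns the commanded pose from where the row before left it; what a row does not reach is not made up. A row lasts 1/10 s, in which the tool goes at most 50 mm and 8.59 degrees, less where a joint would pass 70% of its speed; a pose out of reach is approached as far as the arm can. A call with a gripper value outside its range is refused whole. The fingers move at their own pace and stop on an object; "grip_force" is the grip in N (left out, the last holds). Time passes only in rows, so rows that do not move let the fingers close. It gives the time, the measured TCP pose, the force, the opening and the grip force at its end, in the units of the state.
- ctrl.get_obs(): the state, without advancing time (a new reading comes with each control period).
- ctrl.camera(name): name is "scene" or "top" or "wrist"; returns a dict with "img" (420x560x3 uint8, red, green, blue), "K" (3x3 intrinsics, pixels), "k1" (the pictures are not rectified: a ray, as slopes to the right and down, at radius r is drawn at 1 + k1 r^2 times it, then the intrinsics apply), "pose" (4x4, takes a point from camera to world coordinates); the wrist camera has in their place "hand_eye" (4x4, takes a point from camera to tool coordinates, whose origin is the TCP and whose axes are the flange's). Camera axes: x right, y up, looking along -z (the intrinsics and any distortion apply to the point x, -y, -z); pixel columns grow to the right and rows downward; lengths in m; the calibration is good to about 2 mm. A picture is of the moment at which its call begins: read the wrist's pose just before it. There is no depth.
- ctrl.hand_in(): hands the job in; it is judged then, once.
The state is a dict: "time_s": time; "qpos": joint angles; "joint_vel": joint speeds; "tau": joint torques, N m; "ee_pos": TCP position; "eef_rot": TCP orientation; "force": force on the tool from outside, world axes, zero at the start; "moment": the same for the moment, N m; "grip_width": finger opening in m; "grip_force": force on a finger pad.
Only numpy, scipy, OpenCV 4.12 (cv2) and the standard library are available. Lean on these libraries where they do the work, as an engineer would, in place of code of your own. Each camera call takes 0.05 s, during which the arm holds its last target. There are 200 camera calls.

## Task

Tip the tall white block mould over on its board by pushing it near the top, so that it lies flat on a broad side with its mouth towards the steel press plate. Then push it by its foot along the board until its mouth sits squarely and flush against the plate. Only push: the mould must not be picked up, and leave the round mould, the jar and the weight where they stand.

Things in the scene. Friction and masses are not known exactly. Their poses are not given: they have to be found in the camera images.
- block_mould: White plastic block (filled cheese mould, grey drain holes), 0.5-0.85 kg: 100 mm wide (its x), 70 thick (y), 160 tall (z). Starts upright on the board, a broad side (100 x 160) facing the plate within 10 deg. Origin: centre of its foot; z points foot to mouth. Pushed high on the far broad side it tips rather than slides, and falls by itself past 24 deg; then lies 70 mm high.
- mould_mouth (a point): Centre of the block mould's mouth, in the plane of its 7 mm wide rim, 160 mm along the mould's z from its origin; same axes as the mould. A wooden follower is sunk 9 mm into the mouth.
- press_plate: Upright steel plate fixed on the board near one of its ends, the mould near the other: 140 mm wide (its x), 24 thick (its y, the board's length direction), 95 high, two columns on top to 117. Origin: centre of its underside, on the board's top; its flat faces lie 12 mm either side of it. Once the mould is tipped, 50 to 110 mm remain between mouth and plate.
- press_board: Cream board fixed on the table, 460 mm long (its y), 200 wide (its x), flat top 12 mm above the table; a rail 12 mm wide along each long side, its top 24 mm above the table (176 mm between the rails); both ends open. Origin: centre of its underside, on the table.
- round_mould: Bystander: empty brown round mould, 88 mm across, 75 mm high, standing beside the board. Origin: centre of its underside.
- jar: Bystander: closed jar, 60 mm across, 85 mm high, standing beside the board. Origin: centre of its underside.
- weight: Bystander: steel weight with a small knob on top, 56 mm across, 68 mm high, standing beside the board. Origin: centre of its underside.
Mind the look-alikes: they are no part of the job. Several things have the shape of the block_mould; the one meant has the colours described above.

How it is judged:
By the outcome, as a careful person would: the job done as asked, in the order asked, and still so for the second after the job is handed in, with the robot touching nothing.
It also fails if it takes over 45 s, if anything falls off the work surface, if the arm or the gripper's body presses on something with over 40 N, if the wrist force passes 120 N, or if a joint passes its speed limit or range.

## Working session

There is one attempt and no reset: what is moved stays moved. The work goes in short steps, Python scripts to look and compute and a tool call to move; the robot and the scene stay as the last step left them, time stands still between calls to the robot, and variables do not carry over. Pictures are saved under pics/ and viewed, at most 10 in all, crops included, and the job is handed in when it is done.

Besides the shell and the picture viewer there is one more tool, called as name(argument=value, ...), one argument or row to a line, values as JSON. apply_moves: Moves the arm, as the interface text tells. Its arguments: {"type":"object","properties":{"deltas":{"type":"array"},"grip_force":{"type":"number"}},"required":["deltas"]}

```bash
mkdir -p pics; cat > h.py <<'E'
import numpy as np, cv2
from station import ctrl
def shot(n):
    o=ctrl.get_obs(); c=ctrl.camera(n); 
    cv2.imwrite
    return c,o
def save(c,f): cv2.imwrite('pics/'+f,c['img'][:,:,::-1])
def ray(c,uv,T=None):
    K=c['K']; uv=np.atleast_2d(np.float64(uv))
    p=cv2.undistortPoints(uv[:,None],K,np.array([c['k1'],0,0,0.]))[:,0]
    T=c['pose'] if T is None else T
    d=np.c_[p[:,0],-p[:,1],-np.ones(len(p))]@T[:3,:3].T
    return T[:3,3],d
def onz(c,uv,z,T=None):
    o,d=ray(c,uv,T); return o+d*((z-o[2])/d[:,2:])
def proj(c,P,T=None):
    T=c['pose'] if T is None else T
    q=(np.atleast_2d(P)-T[:3,3])@T[:3,:3]; s=np.c_[q[:,0],-q[:,1]]/-q[:,2:]
    s=s*(1+c['k1']*(s**2).sum(1,keepdims=True)); return s@c['K'][:2,:2].T+c['K'][:2,2]
E
python3 - <<'E'
from h import *
for n in('scene','top'):
    c,o=shot(n); save(c,n+'0.png'); print(n,c['pose'].round(3).tolist(),c['K'].tolist(),c['k1'])
E
```

```text
scene [[0.899, -0.312, 0.306, 0.883], [0.437, 0.662, -0.609, -0.551], [-0.012, 0.682, 0.732, 0.733], [0.0, 0.0, 0.0, 1.0]] [[433.30057720603816, 0.0, 288.70955650576104], [0.0, 433.30057720603816, 206.7669109255943], [0.0, 0.0, 1.0]] 0.004368446773312939
top [[0.01, 0.991, -0.134, 0.483], [-1.0, 0.009, -0.005, -0.034], [-0.003, 0.134, 0.991, 0.951], [0.0, 0.0, 0.0, 1.0]] [[401.16577089100144, 0.0, 284.4207844899304], [0.0, 401.16577089100144, 203.51277211349094], [0.0, 0.0, 1.0]] -0.06908317304710539
```

View pics/scene0.png

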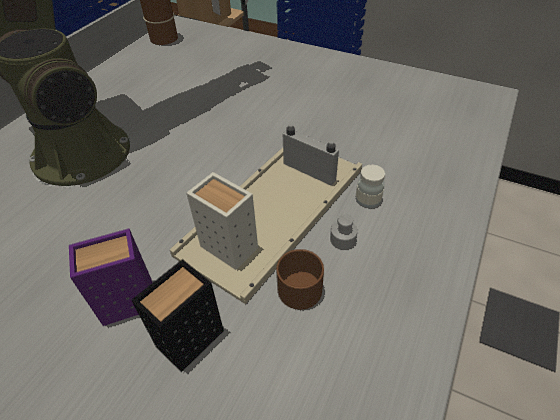

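View pics/top0.png

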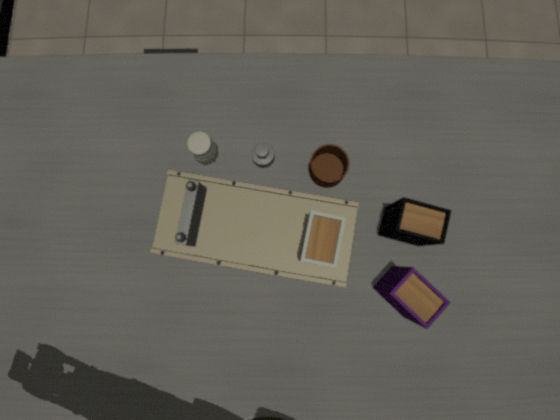

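Scene view: the white mould's top is at (222,193), the plate at (310,158), and the black and purple look-alikes are outside the board near (180,320) and (110,280). Top view: mould mouth at (323,239), plate at about (187,212), board corners about (168,173), (358,203), (347,285), (152,253).

```bash
python3 - <<'E'
from h import *
c,o=shot('top'); im=c['img'].astype(int); hsv=cv2.cvtColor(c['img'],cv2.COLOR_RGB2HSV)
print([ (p,im[p[1],p[0]].tolist()) for p in [(303,250),(323,240),(260,230),(200,210),(180,215),(170,173),(150,300),(312,217)]])
# board: cream
m=((im[:,:,0]-im[:,:,2]>18)&(im[:,:,0]>80)).astype(np.uint8)
m[:160]=0; m[290:]=0; m[:,:145]=0; m[:,365:]=0
m=cv2.morphologyEx(m,cv2.MORPH_CLOSE,np.ones((5,5)))
cs,_=cv2.findContours(m,cv2.RETR_EXTERNAL,2); k=max(cs,key=cv2.contourArea)
r=cv2.minAreaRect(k); b=cv2.boxPoints(r); print('board px',b.round(1).tolist())
W=onz(c,b,0.018); print(W.round(4).tolist(), [np.linalg.norm(W[i]-W[i-1]).round(3) for i in range(4)],W.mean(0))
# mould rim
w=((im.min(2)>110)&(im.max(2)-im.min(2)<25)).astype(np.uint8); w[:,:290]=0; w[:200]=0;w[280:]=0;w[:,360:]=0
cs,_=cv2.findContours(w,cv2.RETR_EXTERNAL,2); k=max(cs,key=cv2.contourArea)
b=cv2.boxPoints(cv2.minAreaRect(k));print('rim px',b.round(1).tolist())
W=onz(c,b,0.172); print(W.round(4).tolist(), [np.linalg.norm(W[i]-W[i-1]).round(3) for i in range(4)],W.mean(0))
big=cv2.resize(c['img'][160:300,140:460],None,fx=2.5,fy=2.5,interpolation=2); cv2.imwrite('pics/top_c.png',cv2.convertScaleAbs(big[:,:,::-1],alpha=1.5))
E
```

```text
[((303, 250), [137, 140, 127]), ((323, 240), [126, 100, 63]), ((260, 230), [138, 132, 108]), ((200, 210), [40, 40, 35]), ((180, 215), [125, 122, 105]), ((170, 173), [130, 121, 99]), ((150, 300), [102, 101, 94]), ((312, 217), [138, 137, 122])]
board px [[149.1999969482422, 253.6999969482422], [163.89999389648438, 168.1999969482422], [360.29998779296875, 201.89999389648438], [345.6000061035156, 287.3999938964844]]
[[0.4888, 0.2841, 0.018], [0.6923, 0.2595, 0.018], [0.6152, -0.2081, 0.018], [0.4172, -0.1719, 0.018]] [np.float64(0.462), np.float64(0.205), np.float64(0.474), np.float64(0.201)] [0.5533486  0.04091431 0.018     ]
rim px [[300.1000061035156, 261.5], [310.1000061035156, 209.5], [346.3999938964844, 216.39999389648438], [336.3999938964844, 268.5]]
[[0.4765, -0.0619, 0.172], [0.5775, -0.0809, 0.172], [0.5645, -0.1518, 0.172], [0.4638, -0.1317, 0.172]] [np.float64(0.071), np.float64(0.103), np.float64(0.072), np.float64(0.103)] [ 0.52058918 -0.10654722  0.172     ]
```

View pics/top_c.png

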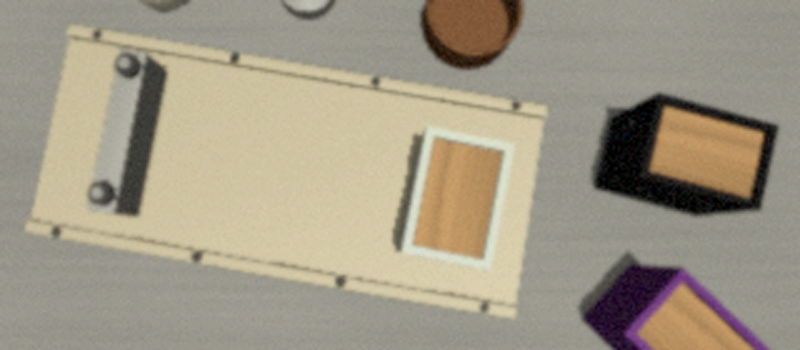

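The crop confirms the layout: board corners at crop (70,28), (547,105), (515,318), (27,233), the dark plate face's bottom edge (165,70)-(138,214), and its top edge about (148,57)-(118,212). The mould's mouth rim runs (427,129)-(405,250) on the plate side.

```bash
python3 - <<'E'
from h import *
c,o=shot('top'); im=c['img'].astype(int)
f=lambda a:np.array(a)/2.5+[140,160]-0.3
g=lambda a,z:onz(c,f(a),z)
B=g([(70,28),(547,105),(515,318),(27,233)],0.024);print('board',B.round(4).tolist(),[np.linalg.norm(B[i]-B[i-1]).round(3) for i in range(4)],B.mean(0).round(4))
L=(B[0]+B[3]-B[1]-B[2])[:2]; print('board dir deg from +y (toward -x positive)',np.degrees(np.arctan2(-L[0],L[1])))
for e in ((B[0],B[1]),(B[3],B[2])): d=e[0]-e[1]; print(np.degrees(np.arctan2(-d[0],d[1])))
for z,a in ((.012,[(165,70),(138,214)]),(.107,[(147,57),(118,212)])):
  P=g(a,z); d=P[0]-P[1]; print('plate',P.round(4).tolist(),np.linalg.norm(d).round(3),np.degrees(np.arctan2(d[1],d[0])))
# dark face by mask
dk=((im.sum(2)<170)).astype(np.uint8); dk[:175]=0;dk[252:]=0;dk[:,:170]=0;dk[:,215:]=0
cs,_=cv2.findContours(dk,cv2.RETR_EXTERNAL,2);k=max(cs,key=cv2.contourArea)
R=[];Lf=[]
for y in range(195,240):
  xs=np.where(dk[y])[0]
  if len(xs): R.append((xs.max()+.5,y)); Lf.append((xs.min()-.5,y))
for n,q,z in (('bot',R,.012),('top',Lf,.107)):
  P=onz(c,np.array(q),z); s,i=np.polyfit(P[:,0],P[:,1],1); print(n,'slope deg',np.degrees(np.arctan(s)),'y at x=.58',s*.58+i)
s=ctrl.camera('scene'); sm=s['img'].astype(int)
print('mould centre proj in scene (mouth)',proj(s,[[.5206,-.1065,.172],[.4765,-.0619,.172],[.5775,-.0809,.172],[.5645,-.1518,.172],[.4638,-.1317,.172]]).round(1).tolist())
for nme,P in (('black',[(660,95),(777,127),(760,208),(645,175)]),('purple',[(683,268)])):
  print(nme,g(P,.16).round(3).tolist())
for nme,P,z in (('round',[(470,20)],.075),):print(nme,g(P,z).round(3).tolist())
print(onz(c,[[262,149],[200,143]],.05).round(3).tolist())
E
```

```text
board [[0.6844, 0.2481, 0.024], [0.6148, -0.2029, 0.024], [0.4186, -0.1712, 0.024], [0.4906, 0.2791, 0.024]] [np.float64(0.196), np.float64(0.456), np.float64(0.199), np.float64(0.456)] [0.5521 0.0383 0.024 ]
board dir deg from +y (toward -x positive) -8.927213738222186
-8.779714334043085
-9.074802590764945
plate [[0.6467, 0.1581, 0.012], [0.5099, 0.1787, 0.012]] 0.138 -8.557840220359287
plate [[0.6414, 0.1546, 0.107], [0.5086, 0.1742, 0.107]] 0.134 -8.386340629131826
bot slope deg -9.31954251202642 y at x=.58 0.16874760098652167
top slope deg -15.56590694580206 y at x=.58 0.1649351868883548
mould centre proj in scene (mouth) [[220.0, 192.9], [212.8, 171.0], [254.1, 193.3], [227.6, 217.4], [186.3, 192.3]]
black [[0.604, -0.269, 0.16], [0.579, -0.364, 0.16], [0.515, -0.347, 0.16], [0.54, -0.255, 0.16]]
purple [[0.467, -0.284, 0.16]]
round [[0.684, -0.126, 0.075]]
[[0.732, 0.023, 0.05], [0.746, 0.168, 0.05]]
```

```bash
python3 - <<'E'
from h import *
from scipy.spatial.transform import Rotation as R
o=ctrl.get_obs(); print(o['time_s'],o['ee_pos'],o['eef_rot'],o['grip_width'],o['force'])
print(R.from_euler('xyz',o['eef_rot']).as_matrix().round(3))
E
```

```text
0.25 [0.16974354 0.52305099 0.23019012] [-3.14108934e+00 -1.53613468e-05  2.82781488e+00] 0.09369813493165305 [0.29884416 0.06168354 0.28110677]
[[-0.951  0.309 -0.   ]
 [ 0.309  0.951 -0.   ]
 [ 0.    -0.001 -1.   ]]
```

apply_moves(
  deltas=[
    [90,1.7,-3.5,0.3,0,0,-0.0707],
    [90,1.7,-3.5,0.3,0,0,-0.0707],
    [90,1.7,-3.5,0.3,0,0,-0.0707],
    [90,1.7,-3.5,0.3,0,0,-0.0707],
    [90,1.7,-3.5,0.3,0,0,-0.0707],
    [90,1.7,-3.5,0.3,0,0,-0.0707],
    [90,1.7,-3.5,0.3,0,0,-0.0707],
    [90,1.7,-3.5,0.3,0,0,-0.0707],
    [90,1.7,-3.5,0.3,0,0,-0.0707],
    [90,1.7,-3.5,0.3,0,0,-0.0707],
  ],
)

```text
time_s: 1.25
ee_pos: [0.3401, 0.1716, 0.2607]
eef_rot: [3.141, 0.0, 2.118]
force: [0.6, 0.8, -1.0]
grip_width: 0.0607
grip_force: 0.0
```

apply_moves(
  deltas=[
    [90,1.7,-3.5,0,0,0,-0.0707],
    [90,1.7,-3.5,0,0,0,-0.0707],
    [90,1.7,-3.5,0,0,0,-0.0707],
    [90,1.7,-3.5,0,0,0,-0.0707],
    [90,1.7,-3.5,0,0,0,-0.0707],
    [90,1.7,-3.5,0,0,0,-0.0707],
    [90,1.7,-3.5,0,0,0,-0.0707],
    [90,1.7,-3.5,0,0,0,-0.0707],
    [90,1.7,-3.5,0,0,0,-0.0707],
    [90,0,0,0,0,0,-0.0707],
  ],
)

```text
time_s: 2.25
ee_pos: [0.4936, -0.1451, 0.2596]
eef_rot: [-3.141, 0.0, 1.408]
force: [-1.2, 0.9, -0.7]
grip_width: 0.061
grip_force: 0.0
```

apply_moves(
  deltas=[
    [90,0.8,-1.8,0,0,0,0],
    [90,0.7,-1.8,0,0,0,0],
    [90,0,0,-2.5,0,0,0],
    [90,0,0,-2.5,0,0,0],
    [90,0,0,-2.5,0,0,0],
    [90,0,0,-1.5,0,0,0],
    [90,0,0,0,0,0,0],
  ],
)

```text
time_s: 2.95
ee_pos: [0.507, -0.1775, 0.1685]
eef_rot: [-3.138, -0.001, 1.414]
force: [-0.3, -0.7, 0.4]
grip_width: 0.0607
grip_force: 0.0
```

```bash
python3 - <<'E'
from h import *
c,o=shot('top');big=cv2.resize(c['img'][160:300,220:460],None,fx=3,fy=3,interpolation=2)
s,_=shot('scene');b2=cv2.resize(s['img'][140:280,140:380],None,fx=3,fy=3,interpolation=2)
cv2.imwrite('pics/a.png',cv2.resize(cv2.convertScaleAbs(np.vstack([big,b2])[:,:,::-1],alpha=1.4),(500,583)))
print(o['ee_pos'],o['force'])
E
```

```text
[ 0.50695319 -0.17751362  0.16849462] [-0.34064266 -0.69527838  0.39129779]
```

View pics/a.png

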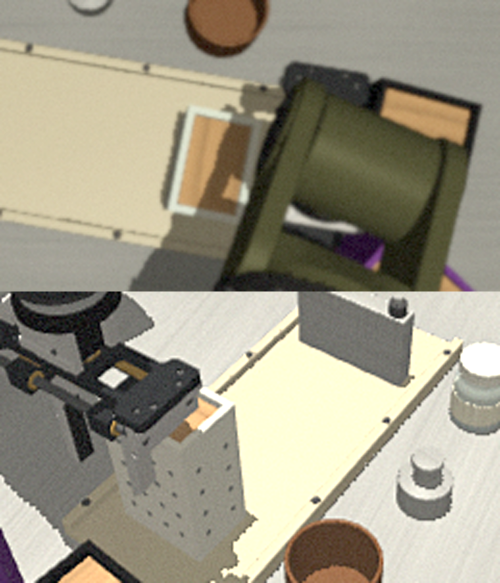

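The gripper is behind the mould on its far broad side, with the fingertips below the rim and clear of the black mould. Now I push.

apply_moves(
  deltas=[
    [90,0.16,1.0,0,0,0,0],
    [90,0.16,1.0,0,0,0,0],
    [90,0.1,0.6,0,0,0,0],
    [90,0.1,0.6,0,0,0,0],
    [90,0.1,0.6,0,0,0,0],
    [90,0.1,0.6,0,0,0,0],
  ],
)

```text
time_s: 3.65
ee_pos: [0.5151, -0.1335, 0.1707]
eef_rot: [3.141, 0.0, 1.414]
force: [-1.2, -3.0, 1.4]
grip_width: 0.0608
grip_force: 1.3
```

apply_moves(
  deltas=[
    [90,0.1,0.6,0,0,0,0],
    [90,0.1,0.6,0,0,0,0],
    [90,0.1,0.6,0,0,0,0],
  ],
)

```text
time_s: 3.95
ee_pos: [0.518, -0.1153, 0.1703]
eef_rot: [-3.141, -0.0, 1.414]
force: [0.9, -1.5, 1.3]
grip_width: 0.061
grip_force: 0.7
```

```bash
python3 - <<'E'
from h import *
s,o=shot('scene');b2=cv2.resize(s['img'][140:280,140:380],None,fx=2.5,fy=2.5,interpolation=2)
cv2.imwrite('pics/b.png',b2[:,:,::-1])
print(o['ee_pos'],o['force'])
E
```

```text
[ 0.51800559 -0.11527756  0.17034456] [ 0.9138712  -1.48597457  1.30813031]
```

View pics/b.png

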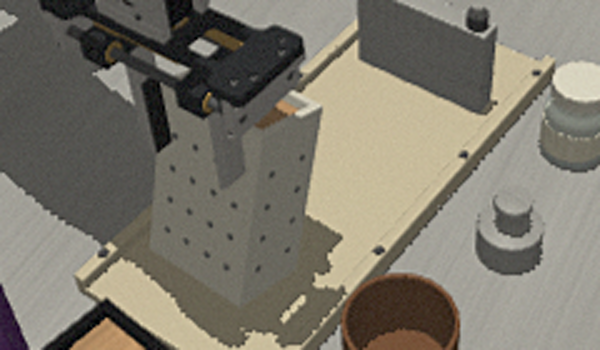

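It is tipping towards the plate (its top edge is at about (290,110) in the crop) without sliding. I carry on slowly.

apply_moves(
  deltas=[
    [90,0.08,0.5,0,0,0,0],
    [90,0.08,0.5,0,0,0,0],
    [90,0.08,0.5,0,0,0,0],
    [90,0.06,0.4,0,0,0,0],
    [90,0.06,0.4,0,0,0,0],
    [90,0.06,0.4,0,0,0,0],
    [90,0,0,0,0,0,0],
    [90,0,0,0,0,0,0],
    [90,0,0,0,0,0,0],
  ],
)

```text
time_s: 4.9
ee_pos: [0.5222, -0.089, 0.1704]
eef_rot: [-3.142, 0.0, 1.414]
force: [0.8, 0.4, -0.0]
grip_width: 0.0606
grip_force: 0.0
```

```bash
python3 - <<'E'
from h import *
s,o=shot('scene');b2=cv2.resize(s['img'][100:300,100:420],None,fx=2,fy=2,interpolation=2)
cv2.imwrite('pics/c.png',b2[:,:,::-1])
print(o['ee_pos'],o['force'])
E
```

```text
[ 0.52215493 -0.08899509  0.17043663] [ 0.79872658  0.40421843 -0.04929459]
```

View pics/c.png

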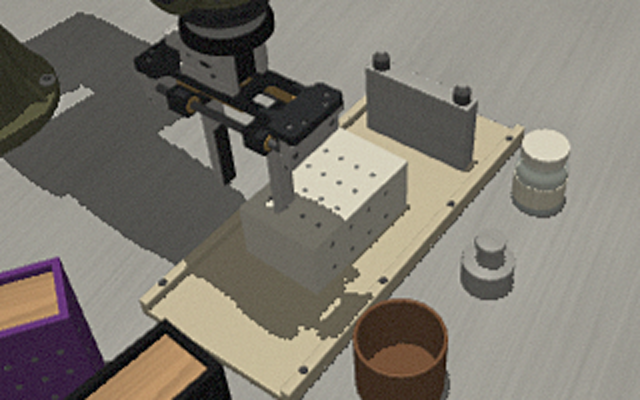

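The mould lies flat, mouth towards the plate; crop top face roughly (350,130), (407,162), (243,205). Next I back off, go down behind the foot and measure.

apply_moves(
  deltas=[
    [90,-0.32,-2,0,0,0,0],
    [90,-0.32,-2,0,0,0,0],
    [90,-0.16,-1,0,0,0,0],
    [90,0,0,-3,0,0,0],
    [90,0,0,-3,0,0,0],
    [90,0,0,-3,0,0,0],
    [90,0,0,-2.3,0,0,0],
    [90,0,0,0,0,0,0],
  ],
)

```text
time_s: 5.75
ee_pos: [0.5127, -0.1383, 0.0548]
eef_rot: [-3.137, -0.001, 1.414]
force: [0.3, -0.0, 0.4]
grip_width: 0.0606
grip_force: 0.0
```

```bash
cat > m.py <<'E'
from h import *
import sys
c,o=shot('top'); im=c['img'].astype(int)
w=((im.min(2)>115)&(im[:,:,0]-im[:,:,2]<22)).astype(np.uint8); w[:185]=0;w[285:]=0;w[:,:192]=0;w[:,360:]=0
w=cv2.morphologyEx(w,cv2.MORPH_CLOSE,np.ones((5,5)))
cs,_=cv2.findContours(w,cv2.RETR_EXTERNAL,2);k=max(cs,key=cv2.contourArea)
b=cv2.boxPoints(cv2.minAreaRect(k));W=onz(c,b,.082)
print(b.round(1).tolist(),W.round(4)[:,:2].tolist(),[np.linalg.norm(W[i]-W[i-1]).round(3) for i in range(4)],W.mean(0).round(4))
print(o['time_s'],o['ee_pos'],o['force'])
big=cv2.resize(c['img'][160:300,140:400],None,fx=3,fy=3,interpolation=2);cv2.drawContours(big,[((k-[140,160])*3).astype(int)],-1,(255,0,0),1)
cv2.imwrite('pics/'+sys.argv[1],cv2.convertScaleAbs(big[:,:,::-1],alpha=1.4))
E
python3 m.py d.png
```

```text
[[225.1999969482422, 244.89999389648438], [234.8000030517578, 199.3000030517578], [307.29998779296875, 214.6999969482422], [297.6000061035156, 260.29998779296875]] [[0.5095, 0.097], [0.6092, 0.0786], [0.5769, -0.0801], [0.4783, -0.0596]] [np.float64(0.16), np.float64(0.101), np.float64(0.162), np.float64(0.101)] [0.5435 0.009  0.082 ]
5.75 [ 0.5127346  -0.13832611  0.05482318] [ 0.26188649 -0.04443262  0.35667686]
```

View pics/d.png

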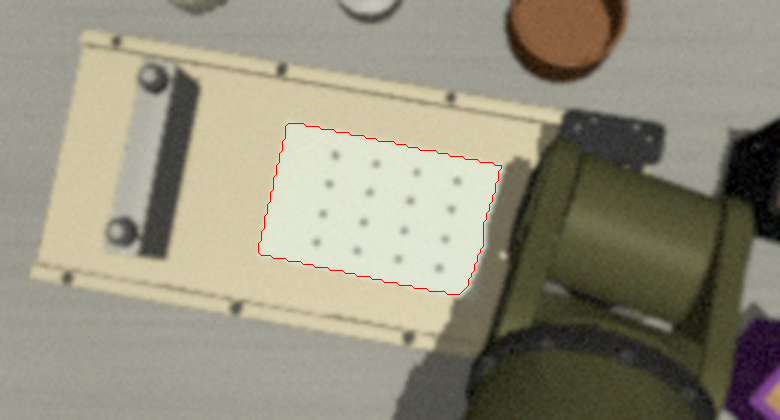

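The lying mould is cleanly outlined (100 x 161 mm at z = 0.082). It is about 2° off square, about 7 mm off the plate centre at the mouth, and the gap is about 83 mm. I push along the board with both fingertips on the foot.

apply_moves(
  deltas=[
    [90,0.8,-0.1,0,0,0,0],
    [90,0.32,2,0,0,0,0],
    [90,0.32,2,0,0,0,0],
    [90,0.16,1,0,0,0,0],
    [90,0.1,0.6,0,0,0,0],
    [90,0.1,0.6,0,0,0,0],
    [90,0.1,0.6,0,0,0,0],
    [90,0.1,0.6,0,0,0,0],
    [90,0.1,0.6,0,0,0,0],
    [90,0.1,0.6,0,0,0,0],
  ],
)

```text
time_s: 6.8
ee_pos: [0.537, -0.0551, 0.0587]
eef_rot: [3.139, 0.001, 1.413]
force: [-1.2, -8.6, 4.9]
grip_width: 0.0608
grip_force: 4.3
```

apply_moves(
  deltas=[
    [90,0.1,0.6,0,0,0,0],
    [90,0.1,0.6,0,0,0,0],
    [90,0.1,0.6,0,0,0,0],
    [90,0.1,0.6,0,0,0,0],
  ],
)

```text
time_s: 7.2
ee_pos: [0.541, -0.0311, 0.0586]
eef_rot: [3.139, 0.001, 1.413]
force: [-1.8, -8.7, 6.3]
grip_width: 0.0608
grip_force: 4.4
```

```bash
python3 m.py e.png
```

```text
[[201.6999969482422, 243.3000030517578], [209.6999969482422, 197.6999969482422], [246.60000610351562, 204.1999969482422], [238.5, 249.8000030517578]] [[0.5124, 0.1482], [0.6125, 0.1341], [0.5988, 0.0526], [0.4994, 0.0679]] [np.float64(0.081), np.float64(0.101), np.float64(0.083), np.float64(0.101)] [0.5558 0.1007 0.082 ]
7.2 [ 0.54099085 -0.03109339  0.05861953] [-1.77458037 -8.69311818  6.30194035]
```

apply_moves(
  deltas=[
    [90,0.1,0.6,0,0,0,0],
    [90,0.1,0.6,0,0,0,0],
    [90,0.1,0.6,0,0,0,0],
    [90,0.05,0.3,0,0,0,0],
  ],
)

```text
time_s: 7.65
ee_pos: [0.5445, -0.0099, 0.0586]
eef_rot: [3.139, 0.001, 1.414]
force: [-1.4, -8.7, 6.0]
grip_width: 0.0611
grip_force: 4.5
```

apply_moves(
  deltas=[
    [90,0.03,0.2,0,0,0,0],
    [90,0.03,0.2,0,0,0,0],
  ],
)

```text
time_s: 7.85
ee_pos: [0.5451, -0.0062, 0.0586]
eef_rot: [3.139, 0.001, 1.413]
force: [-1.3, -8.4, 5.1]
grip_width: 0.061
grip_force: 4.4
```

apply_moves(
  deltas=[
    [90,0.03,0.2,0,0,0,0],
  ],
)

```text
time_s: 7.95
ee_pos: [0.5454, -0.0042, 0.0586]
eef_rot: [3.14, 0.001, 1.413]
force: [-2.4, -8.9, 4.2]
grip_width: 0.0607
grip_force: 4.4
```

apply_moves(
  deltas=[
    [90,0.03,0.2,0,0,0,0],
  ],
)

```text
time_s: 8.05
ee_pos: [0.5454, -0.0036, 0.0586]
eef_rot: [3.14, 0.004, 1.413]
force: [-8.9, -33.3, 9.6]
grip_width: 0.0604
grip_force: 17.6
```

apply_moves(
  deltas=[
    [90,0,0,0,0,0,0],
    [90,0,0,0,0,0,0],
  ],
)

```text
time_s: 8.25
ee_pos: [0.5454, -0.0037, 0.0586]
eef_rot: [3.14, 0.003, 1.413]
force: [-5.8, -20.6, 7.0]
grip_width: 0.0609
grip_force: 10.6
```

```bash
python3 - <<'E'
from h import *
c,o=shot('top');s,_=shot('scene')
a=cv2.resize(cv2.convertScaleAbs(c['img'][165:275,150:290],alpha=1.4),None,fx=3.6,fy=3.6,interpolation=2)
b=cv2.resize(s['img'][110:240,220:400],(504,364),interpolation=2)
cv2.imwrite('pics/f.png',cv2.resize(np.vstack([a,b[:200]]),(504,596))[:,:,::-1]); print(o['force'],o['ee_pos'])
E
```

```text
[ -5.75093656 -20.55666073   6.96657326] [ 0.54538735 -0.00370207  0.0586124 ]
```

View pics/f.png

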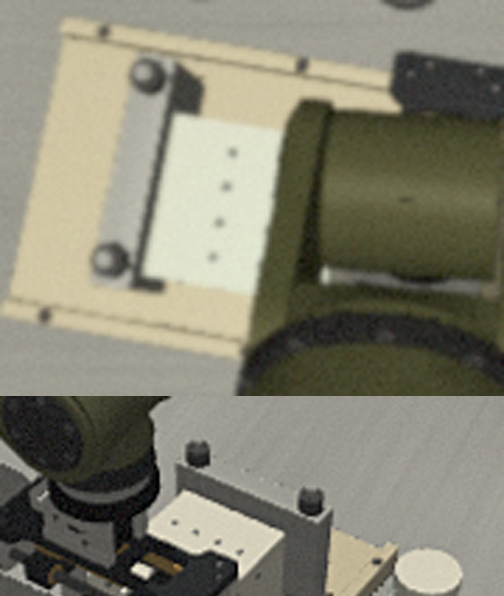

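The mouth rim meets the plate along its whole width, edges parallel (crop (172,115)-(143,275)). I back off gently, raise clear and check.

apply_moves(
  deltas=[
    [90,-0.03,-0.2,0,0,0,0],
    [90,-0.08,-0.5,0,0,0,0],
    [90,-0.16,-1,0,0,0,0],
    [90,-0.32,-2,0,0,0,0],
    [90,-0.32,-2,0,0,0,0],
    [90,0,0,3,0,0,0],
    [90,0,0,4,0,0,0],
    [90,0,0,4,0,0,0],
    [90,-1,-2,2,0,0,0],
    [90,-3,-2,2,0,0,0],
  ],
)

```text
time_s: 9.35
ee_pos: [0.4962, -0.0987, 0.2087]
eef_rot: [3.14, 0.0, 1.415]
force: [0.3, -0.6, 0.3]
grip_width: 0.0607
grip_force: 0.0
```

apply_moves(
  deltas=[
    [90,-3,-2,2,0,0,0],
    [90,-3,-2,2,0,0,0],
    [90,-2,-2,0,0,0,0],
    [90,0,0,0,0,0,0],
  ],
)

```text
time_s: 9.75
ee_pos: [0.4141, -0.1598, 0.2483]
eef_rot: [3.14, 0.001, 1.411]
force: [-1.0, -0.5, -0.1]
grip_width: 0.0611
grip_force: 0.0
```

```bash
sed -i 's/192\]=0/172]=0/' m.py; python3 m.py g.png
```

```text
[[175.60000610351562, 238.5], [184.10000610351562, 192.39999389648438], [270.0, 208.10000610351562], [261.6000061035156, 254.3000030517578]] [[0.522, 0.2056], [0.6237, 0.1914], [0.5906, 0.0011], [0.4903, 0.0179]] [np.float64(0.19), np.float64(0.103), np.float64(0.193), np.float64(0.102)] [0.5567 0.104  0.082 ]
9.75 [ 0.41414959 -0.15976497  0.24832535] [-0.98972883 -0.52000605 -0.12102313]
```

View pics/g.png

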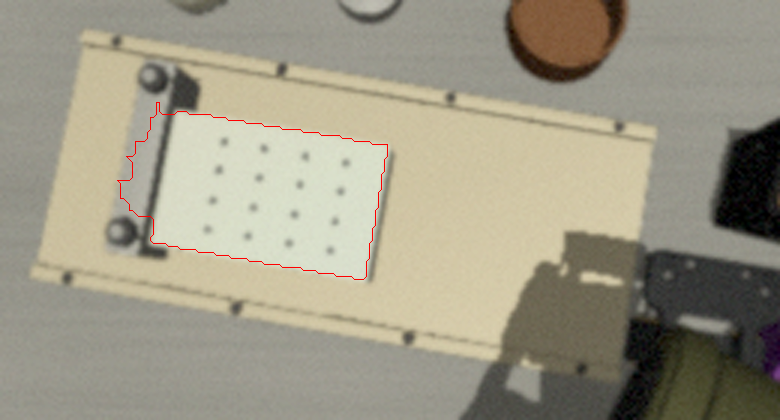

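The outline merges with the plate top on the left, but the mouth edge (crop (182,112)-(152,242)) and foot edge (387,146)-(366,279) are visible. I check the angle from line fits.

```bash
python3 - <<'E'
from h import *
c,o=shot('top'); g=cv2.GaussianBlur(c['img'],(3,3),0).astype(float).sum(2); 
def sub(y,x0,x1,sgn):
    r=sgn*np.diff(g[y,x0:x1+1]); i=r.argmax(); 
    w=np.clip(r[max(0,i-2):i+3],0,None); return x0+max(0,i-2)+.5+(w*np.arange(len(w))).sum()/w.sum()
def edge(n,ys,xc,sgn,z,h):
    q=[]
    for y in ys:
        x=int(np.interp(y,*xc)); q.append((sub(y,x-h,x+h,sgn),y))
    P=onz(c,np.array(q),z); s,i=np.polyfit(P[:,0],P[:,1],1)
    e=P[:,1]-s*P[:,0]-i; k=abs(e)<2*e.std(); s,i=np.polyfit(P[k,0],P[k,1],1)
    print(n,'deg',np.degrees(np.arctan(s)).round(2),'y at .58',round(s*.58+i,4),'rms',e[k].std().round(4))
edge('mouth',range(201,238),([197,241],[200.5,190.5]),1,.082,3)
edge('platetop',range(201,232),([197,241],[197,187]),-1,.107,3)
edge('foot',range(212,250),([208.7,253],[269,262]),-1,.082,4)
for nm,a,b in (('side1',(192,198.5),(262,208)),('side2',(200,242.5),(255,251))):
    pass
E
```

```text
mouth deg -9.35 y at .58 0.1653 rms 0.0001
platetop deg -9.43 y at .58 0.1664 rms 0.0002
foot deg -9.1 y at .58 0.0044 rms 0.0001
```

```bash
python3 -c "
from station import ctrl
print(ctrl.hand_in())"
```

```text
the job is handed in; nothing more can be done
None
```

Job handed in: the white mould was tipped flat and pushed by its foot until its mouth met the plate, square to about 0.3° and flush to about 1 mm by the top camera, with the arm clear and nothing else touched (about 10 s of the 45 s used).

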